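# Clip the collar onto the grinding spindle

## Robot

A 6-joint arm with a two-finger parallel gripper is mounted at the origin on the work surface. World frame = base frame: x ahead of the robot, y to its left, z up, the work surface at z = 0. Lengths are in m, angles in rad, forces in N, time in s.
With the tool pointing down it reaches from about 0.375 to 0.9 m from the base axis. Payload 3.1 kg.
Tool frame: the origin (TCP) lies at the very end of the fingers, on their centre line; the grasp point (between the pads) lies 19 mm behind it; z points along the fingers, y is the direction in which the jaws open and shut (so a half turn about z gives the same grasp; the last joint's range is limited). The gripper opens to 85 mm and grips with 20 to 120 N. Pads are 22 mm wide; open, the fingers measure 114 mm over their backs; the gripper's body (76 mm by 85 mm) begins 54 mm behind the grasp point. The pads swing forward as they close: fully open they stand 13 mm farther back than shut.
Start: joints at [-1.355, 0.527, 1.433, -0, 1.181, -0.178], TCP at [0.24, -0.577, 0.231] pointing down, gripper open.
Joint ranges: [-3.08, 3.08], [-0.75, 2.2], [0.22, 2.44], [-1.43, 4.57], [0, 2.65], [-2.85, 2.85]. Speed limits (rad/s): [2.79, 2.79, 3.14, 3.14, 3.14, 3.14].

## Interface

Orientations are given as a unit quaternion [x, y, z, w].
In Python, from station import manip gives the robot as it stands. The module is installed in compiled form; this text tells all that it offers.
- The arm moves only by the tool send_rows, never from a script. Its argument "commands" is a list of rows, each an object with "delta_pos": the shift along the world's x, y, z in cm, a list of three; "yaw": the turn about the world's z in rad. A call has 1 to 10 rows; each row shifts and turns the pose as measured when the row begins; what a row does not reach is not made up. A row lasts 1/8 s, in which the tool goes at most 62.5 mm and 10.7 degrees, less where a joint would pass 70% of its speed; a pose out of reach is approached as far as the arm can. A call is refused whole if a number of a shift passes 6.25 or a number of a turn 0.188, either way. A call with a gripper value outside its range is refused whole. "grip" is the closure, from -1 (fully open) to 1 (shut), set as the call begins (left out, the last holds). The fingers move at their own pace and stop on an object; "force" is the grip in N (left out, the last holds). Time passes only in rows, so rows that do not move let the fingers close. It gives the time, the measured TCP pose, the force and the opening at its end, in the units of the state.
- manip.sense(): the state, without advancing time (a new reading comes with each control period).
- manip.snapshot(name): name is "scene" or "top"; returns the picture (384x512x3 uint8, blue, green, red); there is no depth.
- manip.get_calibration(name): a dict with "fx", "fy", "cx", "cy" (pixels), "world_to_cam" (4x4, takes a point from world to camera coordinates). Camera axes: x right, y down, z forward; pixel columns grow to the right and rows downward; lengths in m; the calibration is good to about 2 mm. A picture is of the moment at which its call begins. get_calibration takes no time and is no camera call.
- manip.sign_off(): hands the job in, once; it reports no verdict.
The state is a dict: "t": time; "q": joint angles; "qd": joint speeds; "tau": joint torques, N m; "tcp_pos": TCP position; "tool_rot": TCP orientation; "force": force on the tool from outside, world axes, zero at the start; "ft_torque": the same for the moment, N m; "finger_gap": opening from 0.0 (shut) to 1.0 (fully open).
Only numpy, scipy, OpenCV 4.12 (cv2) and the standard library are available. Lean on these libraries where they do the work, as an engineer would, in place of code of your own. Each camera call takes 0.05 s, during which the arm holds its last target. There are 200 camera calls.

## Task

Push the brass collar along the steel shaft, back against its shoulder, so that the groove in front of it is uncovered. Then take the orange-handled spring clip from the rack and press it down over the shaft into that groove until it snaps fully home, upright with its handle on top, and let go of it. Feel for the groove and never force the clip: press it on the shaft with no more than about 50 N, and leave the grey-handled clip, the cutter head, the spray can and the spanner where they are.

Things in the scene. Friction and masses are not known exactly. Their poses are not given: they have to be found in the camera images.
- shaft_ref (a point): Point fixed to the stand, on the axis of the horizontal shaft, 110 mm above the table; x points along the shaft to its free end, z up. Nominal x of the parts from here, mm: dark shoulder flange (48 diameter) -41 to -30; collar when home -30 to -6; groove -5 to +5; plain shaft on to the free end at +70. True places are shifted up to 24 mm, see the stand.
- collar (a joint): Brass collar (48 mm diameter, 24 mm long) on the shaft, about 3 N of friction, stays where left. In m: 0 = home against the shoulder flange, growing towards the free end; starts 12 to 26 mm out, covering the groove. When it is home the 10 mm wide groove begins 1 mm beyond its outer face.
- clip_handle (a point): Centre of the orange handle of the clip to fit, upright in a rack slot: 10 mm thick (x), 26 wide (y), 36 tall (z up), 71 mm above the table. The clip's x, its thickness, is to lie along the shaft. About 75 g. The steel below is 5 mm thick, 41 wide: a rigid fork, open end down, and outside it two sprung jaws whose tips reach 59 mm below this point.
- clip_bore (a point): Centre of the clip's bore, 48 mm below the handle's centre, same axes; on the shaft's axis when home. Lowered, the jaws first touch plain shaft with it 22 mm above the axis (the fork cannot pass there), or the groove floor with it 16 mm above; from there 10 to 25 N opens the jaws, they close under the shaft and the clip's back rests on the groove floor.
- rack: Black plastic rack, 50 mm (x) by 150 mm (y), 34 mm high, fixed to the table; origin at the centre of its underside. Two slots, 36 mm either side of the centre along its y, each 7 mm wide in x, 47 mm long in y, floor 12 mm above the table: one holds the orange clip, the other the grey one.
- spare_handle (a point): Centre of the grey handle of a larger clip, which does not fit here and stays in the rack; handle of the same size as the orange one.
- cutter_head_mid (a point): Centre of a round steel cutter head, 90 mm in diameter, 55 mm tall, standing on the table.
- spray_can_mid (a point): Centre of an orange spray can, 52 mm in diameter, 150 mm tall, standing.
- spanner: Steel spanner about 170 mm long lying flat on the table along its own x.
- stand: Blue spindle stand fixed to the table; origin on the table under the shaft where it leaves the housing (90 mm wide, top at 140 mm); x as the shaft. Steel shaft 30 mm in diameter; groove floor 22 mm. How far it sticks out varies: all on it is shifted together along x, up to 24 mm either way, unmeasured: find it by touch or sight.

How it is judged:
By the outcome, as a careful person would: the job done as asked, in the order asked, and still so for the second after the job is handed in, with the robot touching nothing.
It also fails if it takes over 51 s, if anything falls off the work surface, if the arm or the gripper's body presses on something with over 40 N, if the wrist force passes 120 N, or if a joint passes its speed limit or range.

## Working session

There is one attempt and no reset: what is moved stays moved. The work goes in short steps, Python scripts to look and compute and a tool call to move; the robot and the scene stay as the last step left them, time stands still between calls to the robot, and variables do not carry over. Pictures are saved under pics/ and viewed, about 8 in all and at most 12, crops included, and the job is handed in when it is done.

Besides the shell and the picture viewer there is one more tool, called after "Request:" as a command line: name --argument value ..., lists and objects as JSON in quotes. send_rows: Moves the arm, as the interface text tells. Its arguments: {"type":"object","properties":{"commands":{"type":"array","items":{"type":"object","properties":{"delta_pos":{"type":"array","items":{"type":"number"}},"yaw":{"type":"number"}}}},"grip":{"type":"number"},"force":{"type":"number"}},"required":["commands"]}

```bash
mkdir -p pics
python3 - <<'E'
from station import manip
import cv2,numpy as np
s=manip.sense();print({k:np.round(v,3).tolist() for k,v in s.items()})
for n in("scene","top"):
    cv2.imwrite(f"pics/{n}0.png",cv2.resize(manip.snapshot(n),(768,576),interpolation=cv2.INTER_CUBIC));c=manip.get_calibration(n);print(n,c)
E
```

```text
{'t': 0.0, 'q': [-1.356, 0.528, 1.434, -0.0, 1.181, -0.179], 'qd': [0.0, -0.001, 0.0, -0.001, 0.002, 0.001], 'tau': [-0.001, -44.235, -17.803, -0.0, 0.008, 0.0], 'tcp_pos': [0.24, -0.576, 0.23], 'tool_rot': [0.981, 0.196, -0.0, -0.001], 'force': [-0.395, -0.055, 1.027], 'ft_torque': [-0.043, -0.021, 0.054], 'finger_gap': 0.999}
scene {'fx': 463.33748875819975, 'fy': 463.33748875819975, 'cx': 251.35458873258162, 'cy': 194.19200145569667, 'world_to_cam': array([[ 0.65376077,  0.75653603, -0.01581411, -0.36769356],
       [ 0.46232014, -0.41588416, -0.78313501, -0.20822873],
       [-0.59904669,  0.50467177, -0.6216506 ,  1.65661812],
       [ 0.        ,  0.        ,  0.        ,  1.        ]])}
top {'fx': 484.58028805650974, 'fy': 484.58028805650974, 'cx': 260.99865678610263, 'cy': 192.74131699319253, 'world_to_cam': array([[ 0.01640431, -0.99942159, -0.02978897, -0.02314281],
       [-0.99805184, -0.01457366, -0.06066405,  0.56938189],
       [ 0.06019482,  0.03072609, -0.99771363,  1.10657773],
       [ 0.        ,  0.        ,  0.        ,  1.        ]])}
```

View pics/scene0.png

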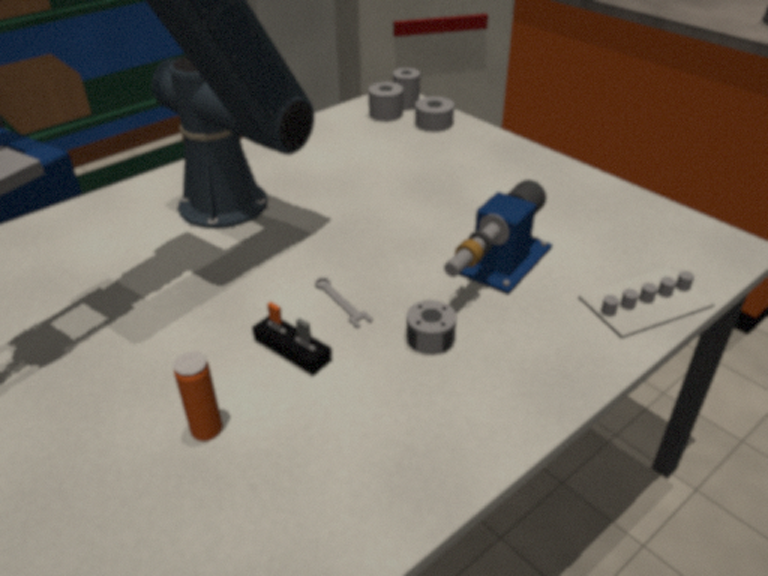

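View pics/top0.png

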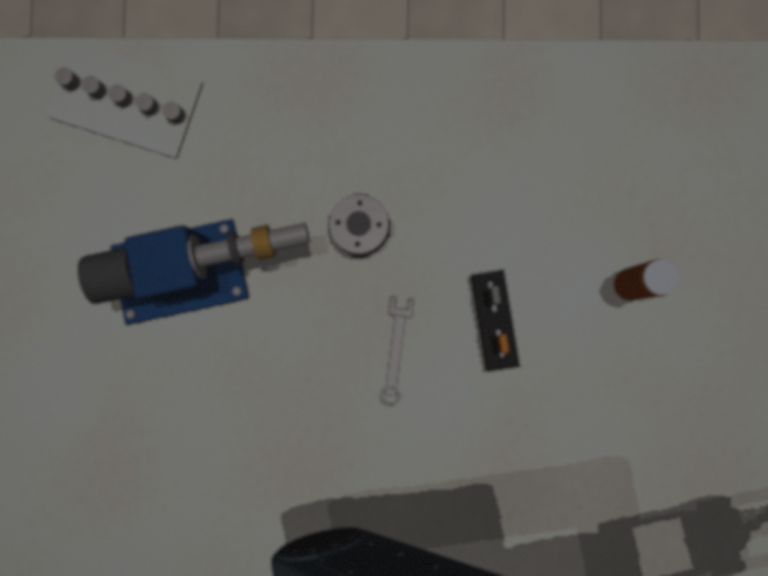

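The scene view shows the rack at about (290,345), with the orange clip on its left at (274,313). The stand is at (500,240) with the collar at (470,250). In the top view the shaft runs from (200,250) to (308,233) with the collar at (262,241). The orange handle is at (503,344) and the cutter head at (358,223). Next I'll enlarge these areas.

```bash
cat > h.py <<'E'
from station import manip
import cv2,numpy as np
C={n:manip.get_calibration(n) for n in("scene","top")}
def proj(n,p):
    c=C[n];q=c["world_to_cam"]@np.r_[p,1];return np.array([c["fx"]*q[0]/q[2]+c["cx"],c["fy"]*q[1]/q[2]+c["cy"]])
def ray(n,uv):
    c=C[n];T=c["world_to_cam"];R=T[:3,:3];o=-R.T@T[:3,3]
    return o,R.T@np.array([(uv[0]-c["cx"])/c["fx"],(uv[1]-c["cy"])/c["fy"],1])
def atz(n,uv,z):
    o,d=ray(n,uv);return o+d*(z-o[2])/d[2]
def grab(n,k=4):
    return np.mean([manip.snapshot(n).astype(float) for _ in range(k)],0)
def crop(im,x,y,w,h,s,name=None):
    a=np.clip(im[y:y+h,x:x+w]*1.6,0,255).astype(np.uint8);a=cv2.resize(a,None,fx=s,fy=s,interpolation=cv2.INTER_CUBIC)
    for i in range(0,w,10):cv2.putText(a,str(x+i),(i*s,8),0,.3,(0,255,255),1);cv2.line(a,(i*s,0),(i*s,4),(0,255,255))
    for i in range(0,h,10):cv2.putText(a,str(y+i),(0,i*s+4),0,.3,(0,255,255),1)
    return a
E
python3 - <<'E'
from h import *
t=grab("top");s=grab("scene");np.save("t0",t);np.save("s0",s)
a=crop(t,120,140,100,50,8);cv2.imwrite("pics/a.png",a)
b=np.hstack([crop(t,305,175,50,75,7),crop(s,160,195,64,75,7)]);cv2.imwrite("pics/b.png",b)
E
```

```text
(no output)
```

View pics/a.png

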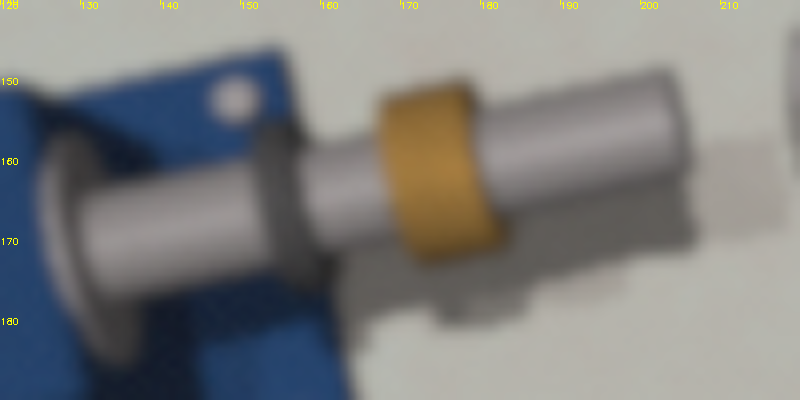

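View pics/b.png

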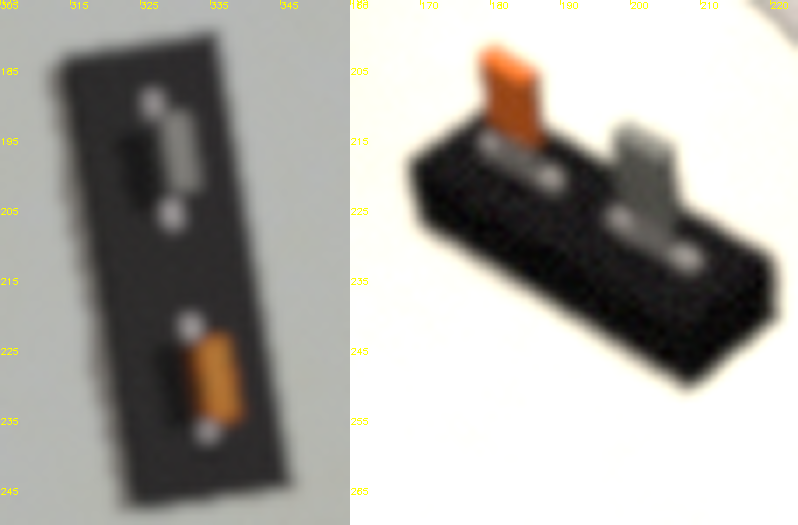

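The crops give these pixels. Top view: shaft edges pass through about (158.8,158.8)–(202.5,148.5) and (160,171.3)–(205,161.5), the free end is at column ~205, and the collar spans ~168–182. The orange handle is near (335.5,229), and the rack's long edges slope by about 8°. I'll fit models of these by mask.

```bash
cat > fit.py <<'E'
from h import *
from scipy.optimize import minimize
K=4
def box(cx,cy,cz,yaw,l,w,h):
    c,s=np.cos(yaw),np.sin(yaw)
    return np.array([[cx+c*a*l/2-s*b*w/2,cy+s*a*l/2+c*b*w/2,cz+e*h/2] for a in(-1,1) for b in(-1,1) for e in(-1,1)])
def cyl(p,yaw,x0,x1,r):
    u=np.array([np.cos(yaw),np.sin(yaw),0]);v=np.array([-u[1],u[0],0])
    return np.array([p+u*x+r*(np.cos(t)*v+np.sin(t)*np.array([0,0,1])) for x in(x0,x1) for t in np.linspace(0,6.283,40)])
def rend(n,P):
    q=np.array([proj(n,p) for p in P]);m=np.zeros((384*K,512*K),np.uint8)
    cv2.fillConvexPoly(m,cv2.convexHull(np.round(((q+.5)*K-.5)*16).astype(np.int32)),255,shift=4)
    return cv2.resize(m,(512,384),interpolation=cv2.INTER_AREA)/255.
def fit(f,masks,x0,step):
    cost=lambda x:sum(np.abs(rend(n,f(x))-m).sum() for n,m in masks.items())
    x0=np.array(x0,float);best=None
    for k in range(3):
        sim=np.vstack([x0]+[x0+np.eye(len(x0))[i]*step[i]/(k+1) for i in range(len(x0))])
        r=minimize(cost,x0,method="Nelder-Mead",options=dict(initial_simplex=sim,xatol=1e-5,fatol=.01));x0=r.x
    return r.x,r.fun,{n:round(m.sum(),1) for n,m in masks.items()}
def soft(v,lo,hi):return np.clip((v-lo)/(hi-lo),0,1)
def win(m,x0,y0,x1,y1):
    o=np.zeros_like(m);o[y0:y1,x0:x1]=m[y0:y1,x0:x1];return o
def sat(im):return (im[...,2]-im[...,0])
E
python3 - <<'E'
from fit import *
t=np.load("t0.npy");s=np.load("s0.npy")
for n in C: print(n,ray(n,(0,0))[0].round(3))
print("handle guess",atz("top",(335.5,229),.089),"shaft axis pts",atz("top",(160,164.9),.11),atz("top",(203,155.5),.11),"end",atz("top",(205,155.5),.11))
print("sat orange",sat(t)[229,335],sat(s)[212,182],"collar",sat(t)[160,173], sat(s)[166,313],"tbl",sat(t)[240,300])
to=sat(t);so=sat(s)
# orange
mt=win(soft(to,0.25*to[229,335],.75*to[229,335]),322,215,350,245)
ms=win(soft(so,.25*so[212,182],.75*so[212,182]),170,195,195,222)
g=atz("top",(335.5,229),.089)
yr=np.deg2rad(-82)
for mk in({"top":mt,"scene":ms},{"top":mt},{"scene":ms}):
    print("orange",fit(lambda x:box(x[0],x[1],.071,yr,.010,.026,.036),mk,g[:2],[.004,.004]))
# rack dark
gt=t.mean(2);gs=s.mean(2);print("rackgray",gt[215,325],gt[215,305])
a,b=gt[215,325],gt[215,308]
mt=1-soft(gt,a+.3*(b-a),a+.7*(b-a));mt=win(mt,305,173,352,252)
mt=cv2.morphologyEx(mt,cv2.MORPH_CLOSE,np.ones((19,19)))
g=atz("top",(328,215),.017)
print("rack",fit(lambda x:box(x[0],x[1],.017,x[2],.05,.15,.034),{"top":mt},[g[0],g[1],yr],[.004,.004,.05]))
# collar
mt=win(soft(to,.3*to[160,173],.7*to[160,173]),160,145,190,178)
so_m=so[150:185,295:335];k=np.percentile(so_m,95)
ms=win(soft(so,.4*k,.7*k),300,150,330,182)
p0=atz("top",(160,164.9),.11);p1=atz("top",(203,155.5),.11);ys=np.arctan2(*(p1-p0)[[1,0]]);print("shaft yaw",np.rad2deg(ys))
g=atz("top",(174.5,161.7),.11)
for mk in({"top":mt,"scene":ms},{"top":mt},{"scene":ms}):
    print("collar",fit(lambda x:cyl(np.array([x[0],x[1],.11]),ys,-.012,.012,.024),mk,g[:2],[.004,.004]))
E
```

```text
scene [ 1.329 -0.644  0.861]
top [ 0.502 -0.049  1.138]
handle guess [ 0.48957997 -0.17803345  0.089     ] shaft axis pts [0.62076656 0.20071752 0.11      ] [0.6422148  0.10851317 0.11      ] end [0.64226771 0.10420912 0.11      ]
sat orange 74.25 76.75 collar 61.25 48.75 tbl 0.0
orange (array([ 0.49071567, -0.17877536]), np.float64(46.103774217876534), {'top': np.float64(72.2), 'scene': np.float64(109.2)})
orange (array([ 0.49047374, -0.17988407]), np.float64(14.338938403644285), {'top': np.float64(72.2)})
orange (array([ 0.48962515, -0.17715975]), np.float64(21.361870090055564), {'scene': np.float64(109.2)})
rackgray 28.083333333333332 113.33333333333333
rack (array([ 0.52441829, -0.17120464, -1.39965532]), np.float64(43.9504973837042), {'top': np.float64(1557.6)})
shaft yaw -76.90494131386079
collar (array([0.6276985 , 0.17084258]), np.float64(250.59631338188825), {'top': np.float64(215.6), 'scene': np.float64(138.4)})
collar (array([0.62915922, 0.16794015]), np.float64(111.3172068827531), {'top': np.float64(215.6)})
collar (array([0.62609544, 0.17456696]), np.float64(136.07126336188026), {'scene': np.float64(138.4)})
```

```bash
cat > ov.py <<'E'
from fit import *
def ov(t,s,axis,yaw,xs,name):
    """axis point = free end; xs: list of (x0,x1,r,color)"""
    out=[]
    for n,im,(x,y,w,h) in(("top",t,(120,140,100,52)),("scene",s,(288,130,60,62))):
        S=6 if n=="top" else 6
        a=cv2.resize(np.clip(im[y:y+h,x:x+w]*1.5,0,255).astype(np.uint8),None,fx=S,fy=S,interpolation=cv2.INTER_CUBIC)
        for x0,x1,r,c in xs:
            P=cyl(axis,yaw,x0,x1,r);q=np.array([proj(n,p) for p in P]);q=((q+.5-[x,y])*S)
            for k in(q[:40],q[40:]):cv2.polylines(a,[k.astype(np.int32)],True,c,1)
            hh=cv2.convexHull(q.astype(np.float32)).astype(np.int32);cv2.polylines(a,[hh],True,c,1)
        out.append(a)
    W=max(o.shape[1] for o in out);H=sum(o.shape[0] for o in out)
    b=np.zeros((max(o.shape[0] for o in out),sum(o.shape[1] for o in out),3),np.uint8);x=0
    for o in out:b[:o.shape[0],x:x+o.shape[1]]=o;x+=o.shape[1]
    cv2.imwrite(name,cv2.resize(b,None,fx=min(1,800/b.shape[1]),fy=min(1,800/b.shape[1])) if b.shape[1]>800 else b)
E
sed -i 's/S=6 if n=="top" else 6/S=5/' ov.py
python3 - <<'E'
from ov import *
t=np.load("t0.npy");s=np.load("s0.npy")
# measure shaft edges subpixel in top: columns between collar and end, vertical gradient extrema
g=cv2.GaussianBlur(t.mean(2),(0,0),.7)
gy=np.diff(g,axis=0)
for c in range(184,203,3):
    col=gy[140:172,c];print(c,[round(v) for v in g[143:172,c]])
p=np.array([.6423,.1042,.11]);yaw=np.deg2rad(-76.9)
c=np.dot(np.array([.6292,.1679])-p[:2],[np.cos(yaw),np.sin(yaw)]);print("collar mid rel end",c)
ov(t,s,p,yaw,[(-.1,0,.015,(0,255,0)),(c-.012,c+.012,.024,(0,0,255)),(-.111,-.1,.024,(255,255,0))],"pics/ov.png")
E
```

```text
184 [112, 112, 111, 111, 111, 111, 111, 108, 102, 91, 82, 80, 83, 87, 92, 95, 96, 93, 87, 81, 74, 67, 59, 52, 49, 49, 50, 52, 54]
187 [111, 112, 112, 111, 111, 111, 109, 104, 93, 83, 79, 82, 86, 90, 95, 96, 94, 89, 83, 77, 70, 63, 57, 55, 56, 57, 58, 58, 57]
190 [111, 111, 111, 111, 111, 110, 106, 98, 87, 80, 80, 84, 89, 93, 96, 96, 91, 85, 79, 72, 65, 58, 54, 55, 56, 57, 58, 58, 58]
193 [111, 111, 111, 111, 110, 108, 102, 91, 82, 80, 83, 87, 92, 96, 97, 93, 87, 81, 75, 68, 60, 55, 55, 56, 57, 57, 57, 58, 59]
196 [112, 112, 112, 112, 110, 105, 95, 84, 80, 82, 86, 91, 95, 97, 95, 90, 83, 77, 70, 63, 57, 55, 56, 57, 57, 57, 57, 58, 62]
199 [112, 112, 111, 111, 108, 100, 89, 81, 81, 84, 89, 94, 97, 96, 92, 85, 79, 73, 66, 59, 55, 55, 56, 57, 57, 58, 58, 61, 71]
202 [111, 111, 111, 109, 103, 93, 82, 77, 79, 83, 88, 93, 94, 92, 87, 81, 75, 68, 60, 56, 55, 56, 57, 58, 58, 58, 59, 64, 77]
collar mid rel end -0.06501140124309839
```

View pics/ov.png

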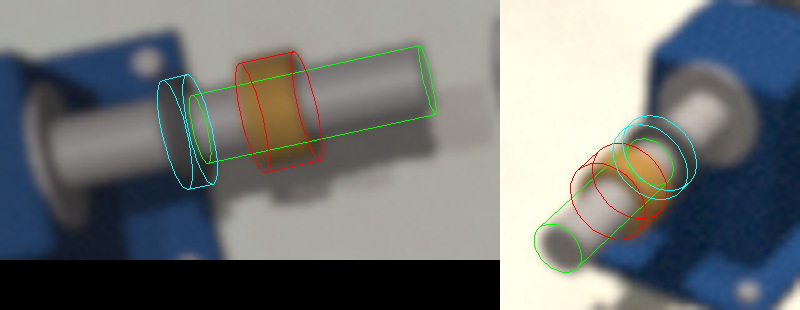

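The overlay matches the collar (238–322) and free end in the top view. In the scene view the collar and flange outlines sit a few pixels off, so I'll enlarge that view.

Run:
```python
from fit import *
s=np.load("s0.npy");a=crop(s,292,135,50,52,8)
b=a.copy();p=np.array([.6423,.1042,.11]);yaw=np.deg2rad(-76.9)
for x,r,c in((0,.015,(0,255,0)),(-.053,.024,(0,0,255)),(-.077,.024,(0,0,255)),(-.1,.024,(255,255,0)),(-.111,.024,(255,255,0)),):
    q=np.array([proj("scene",k) for k in cyl(p,yaw,x,x,r)[:40]]);cv2.polylines(b,[((q+.5-[292,135])*8).astype(np.int32)],True,c,1)
cv2.imwrite("pics/s2.png",np.hstack([a,b]))
```

```text
(no output)
```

View pics/s2.png

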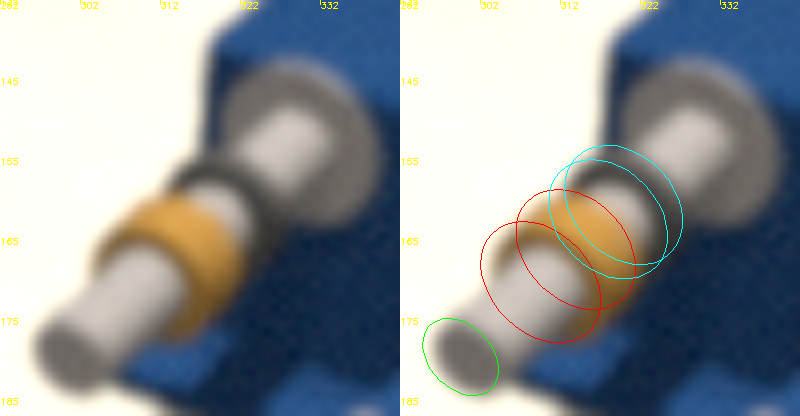

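Request:
send_rows --commands '[{"delta_pos": [2.6,4.6,0],"yaw": -0.017},{"delta_pos": [2.6,4.6,0],"yaw": -0.017},{"delta_pos": [2.6,4.6,0],"yaw": -0.017},{"delta_pos": [2.6,4.6,0],"yaw": -0.017},{"delta_pos": [2.6,4.6,0],"yaw": -0.017},{"delta_pos": [2.6,4.6,0],"yaw": -0.017},{"delta_pos": [2.6,4.6,0],"yaw": -0.017},{"delta_pos": [2.6,4.6,0],"yaw": -0.017},{"delta_pos": [2.6,4.6,0],"yaw": -0.017},{"delta_pos": [2.6,4.6,0],"yaw": -0.017}]' --grip 1 --force 40

```text
t: 1.75
tcp_pos: [0.5055, -0.1087, 0.2335]
tool_rot: [0.995, 0.104, 0.003, 0.005]
force: [0.7, -0.5, 0.5]
finger_gap: 0.0
```

Request:
send_rows --commands '[{"delta_pos": [2.7,4.6,0],"yaw": 0.02},{"delta_pos": [2.7,4.6,0],"yaw": 0},{"delta_pos": [2.7,4.6,-1],"yaw": 0},{"delta_pos": [2.7,4.6,-2],"yaw": 0},{"delta_pos": [2.6,4.5,-3.5],"yaw": 0},{"delta_pos": [0,0,0],"yaw": 0}]'

```text
t: 2.5
tcp_pos: [0.6453, 0.1306, 0.1689]
tool_rot: [0.993, 0.117, 0.006, 0.006]
force: [-1.0, -0.6, -0.2]
finger_gap: 0.001
```

Run:
```python
from station import manip;import numpy as np
from scipy.spatial.transform import Rotation as R
s=manip.sense();m=R.from_quat(s["tool_rot"]).as_matrix();print(s["tcp_pos"],s["force"],np.rad2deg(np.arctan2(m[1,1],m[0,1])),m[:,2])
```

```text
[0.64533177 0.13060077 0.16890362] [-0.9521815  -0.55123555 -0.21277572] -76.56037073514736 [ 0.0135816  -0.01015666 -0.99985618]
```

Request:
send_rows --commands '[{"delta_pos": [-0.3,-1.1,-1.5]},{"delta_pos": [0,0,-1.5]},{"delta_pos": [0,0,-0.7]},{"delta_pos": [0,0,0]}]'

```text
validation failed for argument at $.co...
```

Each row needs a yaw.

Request:
send_rows --commands '[{"delta_pos": [-0.3,-1.1,-1.5],"yaw": 0},{"delta_pos": [0,0,-1.5],"yaw": 0},{"delta_pos": [0,0,-0.7],"yaw": 0},{"delta_pos": [0,0,0],"yaw": 0}]'

```text
t: 3.0
tcp_pos: [0.643, 0.1179, 0.1328]
tool_rot: [0.993, 0.117, 0.008, 0.006]
force: [0.3, 0.4, 1.1]
finger_gap: -0.001
```

Request:
send_rows --commands '[{"delta_pos": [0,0,-0.5],"yaw": 0},{"delta_pos": [0,0,0],"yaw": 0},{"delta_pos": [-0.11,0.49,0],"yaw": 0},{"delta_pos": [-0.11,0.49,0],"yaw": 0},{"delta_pos": [-0.11,0.49,0],"yaw": 0},{"delta_pos": [-0.11,0.49,0],"yaw": 0}]'

```text
t: 3.75
tcp_pos: [0.6396, 0.1388, 0.1297]
tool_rot: [0.993, 0.117, 0.01, 0.007]
force: [0.9, 0.1, -0.2]
finger_gap: -0.001
```

Request:
send_rows --commands '[{"delta_pos": [-0.11,0.49,-0.15],"yaw": 0},{"delta_pos": [-0.11,0.49,0],"yaw": 0},{"delta_pos": [-0.11,0.49,0],"yaw": 0}]'

```text
t: 4.12
tcp_pos: [0.6361, 0.1541, 0.1281]
tool_rot: [0.993, 0.117, 0.01, 0.007]
force: [-0.3, -3.1, 0.9]
finger_gap: 0.004
```

Request:
send_rows --commands '[{"delta_pos": [-0.08,0.35,0],"yaw": 0},{"delta_pos": [-0.08,0.35,0],"yaw": 0}]'

```text
t: 4.38
tcp_pos: [0.6347, 0.1605, 0.1282]
tool_rot: [0.993, 0.117, 0.01, 0.008]
force: [-0.4, -2.7, 0.1]
finger_gap: -0.0
```

Pushing the collar at about 3 N. I'll continue in small steps until it stops.

Request:
send_rows --commands '[{"delta_pos": [-0.05,0.2,0],"yaw": 0},{"delta_pos": [-0.05,0.2,0],"yaw": 0}]'

```text
t: 4.62
tcp_pos: [0.6338, 0.1643, 0.1281]
tool_rot: [0.993, 0.117, 0.01, 0.008]
force: [0.4, -2.1, -0.7]
finger_gap: 0.0
```

Request:
send_rows --commands '[{"delta_pos": [-0.05,0.2,0],"yaw": 0}]'

```text
t: 4.75
tcp_pos: [0.6333, 0.1663, 0.1281]
tool_rot: [0.993, 0.117, 0.01, 0.009]
force: [1.7, -2.8, -0.5]
finger_gap: 0.004
```

Request:
send_rows --commands '[{"delta_pos": [-0.05,0.2,0],"yaw": 0}]'

```text
t: 4.88
tcp_pos: [0.6328, 0.1684, 0.1281]
tool_rot: [0.993, 0.117, 0.01, 0.009]
force: [0.4, -2.6, -0.8]
finger_gap: 0.0
```

Request:
send_rows --commands '[{"delta_pos": [-0.05,0.2,0],"yaw": 0}]'

```text
t: 5.0
tcp_pos: [0.6323, 0.1705, 0.1282]
tool_rot: [0.993, 0.117, 0.01, 0.009]
force: [0.1, -1.9, -0.4]
finger_gap: 0.001
```

Request:
send_rows --commands '[{"delta_pos": [-0.05,0.2,0],"yaw": 0}]'

```text
t: 5.12
tcp_pos: [0.6319, 0.1726, 0.1282]
tool_rot: [0.993, 0.117, 0.01, 0.009]
force: [1.1, -2.2, -0.5]
finger_gap: -0.0
```

Request:
send_rows --commands '[{"delta_pos": [-0.05,0.2,0],"yaw": 0}]'

```text
t: 5.25
tcp_pos: [0.6315, 0.174, 0.1281]
tool_rot: [0.993, 0.117, 0.01, 0.009]
force: [0.9, -7.7, 0.3]
finger_gap: -0.002
```

Request:
send_rows --commands '[{"delta_pos": [-0.05,0.2,0],"yaw": 0}]'

```text
t: 5.38
tcp_pos: [0.6315, 0.1741, 0.1281]
tool_rot: [0.993, 0.118, 0.01, 0.011]
force: [1.9, -9.4, -0.6]
finger_gap: 0.002
```

Request:
send_rows --commands '[{"delta_pos": [-0.1,0.4,0],"yaw": 0},{"delta_pos": [-0.1,0.4,0],"yaw": 0}]'

```text
t: 5.62
tcp_pos: [0.6315, 0.1742, 0.1282]
tool_rot: [0.993, 0.12, 0.011, 0.019]
force: [2.8, -13.7, -0.9]
finger_gap: -0.001
```

Request:
send_rows --commands '[{"delta_pos": [0.2,-0.9,0],"yaw": 0},{"delta_pos": [0,0,3],"yaw": 0},{"delta_pos": [0,0,4],"yaw": 0},{"delta_pos": [-1.0,-2.5,1],"yaw": -0.02},{"delta_pos": [-2,-4.9,0],"yaw": -0.02},{"delta_pos": [-2,-4.9,0],"yaw": -0.02},{"delta_pos": [-2,-4.9,0],"yaw": 0},{"delta_pos": [-2,-4.9,0],"yaw": 0},{"delta_pos": [-2,-4.9,0],"yaw": 0}]' --grip -0.3

```text
t: 6.75
tcp_pos: [0.5213, -0.1017, 0.2107]
tool_rot: [0.996, 0.091, 0.013, 0.012]
force: [0.5, 0.1, -0.4]
finger_gap: 0.652
```

```bash
cat > st.py <<'E'
from station import manip;import numpy as np
from scipy.spatial.transform import Rotation as R
def st():
    s=manip.sense();m=R.from_quat(s["tool_rot"]).as_matrix();print("t",s["t"],"tcp",s["tcp_pos"].round(4) if hasattr(s["tcp_pos"],"round") else s["tcp_pos"],"F",np.round(s["force"],1),"M",np.round(s["ft_torque"],2),"yyaw",round(np.rad2deg(np.arctan2(m[1,1],m[0,1])),2),"z",m[:,2].round(4),"gap",s["finger_gap"])
if __name__=="__main__":st()
E
python3 st.py
```

```text
t 6.75 tcp [ 0.5213 -0.1017  0.2107] F [ 0.5  0.1 -0.4] M [ 0.02  0.   -0.05] yyaw -79.58 z [ 0.028  -0.0222 -0.9994] gap 0.6523098212425728
```

Request:
send_rows --commands '[{"delta_pos": [-1.6,-3.9,0],"yaw": 0},{"delta_pos": [-1.6,-3.9,-2],"yaw": 0},{"delta_pos": [0,0,-3],"yaw": 0},{"delta_pos": [0,0,-3],"yaw": 0},{"delta_pos": [0,0,-2],"yaw": 0},{"delta_pos": [0,0,0],"yaw": 0}]'

```text
t: 7.5
tcp_pos: [0.4895, -0.1824, 0.11]
tool_rot: [0.996, 0.085, 0.018, 0.01]
force: [0.2, 0.6, -0.0]
finger_gap: 0.65
```

Run:
```python
from st import *;st()
from h import *
t=manip.snapshot("top").astype(float);s=manip.snapshot("scene").astype(float)
cv2.imwrite("pics/g1.png",np.hstack([crop(t,290,180,70,75,6),crop(s,155,165,60,75,6)]))
```

```text
t 7.5 tcp [ 0.4895 -0.1824  0.11  ] F [ 0.2  0.6 -0. ] M [ 0.01  0.07 -0.04] yyaw -80.26 z [ 0.037  -0.0169 -0.9992] gap 0.649838518266498
```

View pics/g1.png

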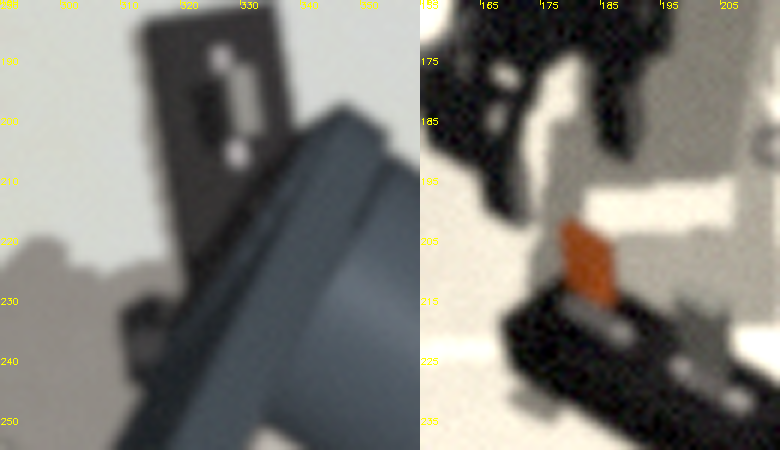

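The fingers, at about (173,200) and (188,190) in the scene view, straddle the orange handle at (182,210). I'll centre on it, descend and grip.

Request:
send_rows --commands '[{"delta_pos": [0,0.35,-1.5],"yaw": 0},{"delta_pos": [0,0,-1.6],"yaw": 0},{"delta_pos": [0,0,-1.2],"yaw": 0},{"delta_pos": [0,0,-0.8],"yaw": 0},{"delta_pos": [0,0,0],"yaw": 0}]'

```text
t: 8.22
tcp_pos: [0.4928, -0.1791, 0.0602]
tool_rot: [0.996, 0.086, 0.022, 0.013]
force: [-0.1, -0.4, 0.9]
finger_gap: 0.654
```

Request:
send_rows --commands '[{"delta_pos": [-0.25,0.05,-0.4],"yaw": 0},{"delta_pos": [0,0,0],"yaw": 0}]'

```text
t: 8.48
tcp_pos: [0.4904, -0.1787, 0.0564]
tool_rot: [0.996, 0.086, 0.022, 0.013]
force: [1.2, -0.2, 0.4]
finger_gap: 0.655
```

Request:
send_rows --commands '[{"delta_pos": [0,0,0],"yaw": 0},{"delta_pos": [0,0,0],"yaw": 0},{"delta_pos": [0,0,0],"yaw": 0},{"delta_pos": [0,0,0],"yaw": 0}]' --grip 1 --force 60

```text
t: 8.98
tcp_pos: [0.4905, -0.178, 0.0571]
tool_rot: [0.996, 0.085, 0.023, 0.013]
force: [0.3, 1.1, -0.3]
finger_gap: 0.107
```

```bash
python3 st.py
```

```text
t 8.975 tcp [ 0.4905 -0.178   0.0571] F [ 0.3  1.1 -0.3] M [ 0.16 -0.   -0.  ] yyaw -80.26 z [ 0.047  -0.0212 -0.9987] gap 0.10672091594719182
```

Request:
send_rows --commands '[{"delta_pos": [0,0,1],"yaw": 0},{"delta_pos": [0,0,2],"yaw": 0},{"delta_pos": [0,0,3],"yaw": 0},{"delta_pos": [0,0,4],"yaw": 0},{"delta_pos": [0,0,4],"yaw": 0},{"delta_pos": [1,2.3,3],"yaw": 0.02},{"delta_pos": [1.8,4.0,1],"yaw": 0.02},{"delta_pos": [1.8,4.0,0],"yaw": 0.02},{"delta_pos": [1.8,4.0,0],"yaw": 0},{"delta_pos": [1.8,4.0,0],"yaw": 0}]'

```text
t: 10.22
tcp_pos: [0.5736, 0.0043, 0.2498]
tool_rot: [0.993, 0.113, 0.027, 0.017]
force: [0.6, -0.3, -0.6]
finger_gap: 0.112
```

```bash
python3 st.py
```

```text
t 10.225 tcp [0.5736 0.0043 0.2498] F [ 0.6 -0.3 -0.6] M [ 0.04  0.   -0.04] yyaw -77.11 z [ 0.0565 -0.027  -0.998 ] gap 0.11176269524373687
```

Request:
send_rows --commands '[{"delta_pos": [1.5,3.6,0],"yaw": 0},{"delta_pos": [1.5,3.6,0],"yaw": 0},{"delta_pos": [1.5,3.5,-1],"yaw": 0},{"delta_pos": [1.0,2.4,-1.5],"yaw": 0},{"delta_pos": [0,0,0],"yaw": 0}]'

```text
t: 10.85
tcp_pos: [0.6304, 0.1416, 0.2273]
tool_rot: [0.993, 0.115, 0.029, 0.018]
force: [0.2, -1.1, -1.3]
finger_gap: 0.109
```

Run:
```python
from st import *;st()
from h import *
t=manip.snapshot("top").astype(float);s=manip.snapshot("scene").astype(float)
cv2.imwrite("pics/g2.png",np.hstack([crop(t,120,130,70,75,6),crop(s,275,110,60,75,6)]))
```

```text
t 10.85 tcp [0.6304 0.1416 0.2273] F [ 0.2 -1.1 -1.3] M [0.01 0.04 0.07] yyaw -76.86 z [ 0.0612 -0.0293 -0.9977] gap 0.10900110875864395
```

View pics/g2.png

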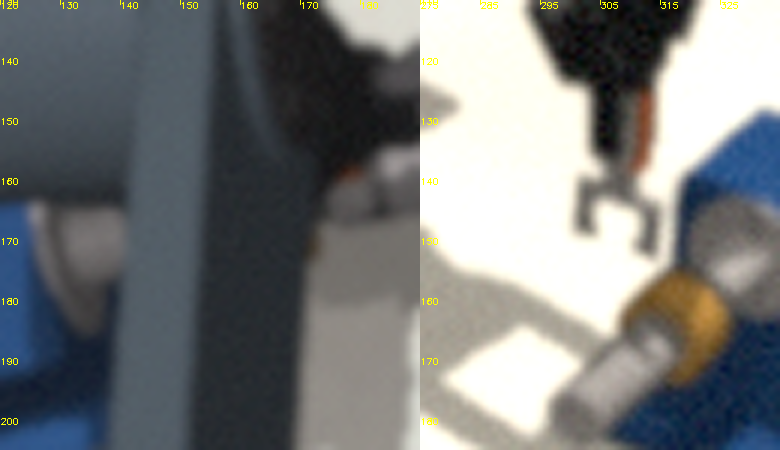

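The clip is held upright, open end down, at scene (306,145). The collar at (317,163) sits against the shoulder. I'll descend over plain shaft and then feel along to the collar face.

Request:
send_rows --commands '[{"delta_pos": [0.4,0.4,-1.5],"yaw": 0},{"delta_pos": [0,0.3,-1.5],"yaw": 0},{"delta_pos": [0,0,-1.2],"yaw": 0},{"delta_pos": [0,0,-0.8],"yaw": 0},{"delta_pos": [0,0,0],"yaw": 0}]'

```text
t: 11.58
tcp_pos: [0.6342, 0.1439, 0.1757]
tool_rot: [0.993, 0.112, 0.029, 0.019]
force: [0.1, 0.6, 0.4]
finger_gap: 0.104
```

```bash
python3 st.py
```

```text
t 11.575 tcp [0.6342 0.1439 0.1757] F [0.1 0.6 0.4] M [0.   0.04 0.04] yyaw -77.2 z [ 0.0621 -0.031  -0.9976] gap 0.103599797141584
```

Request:
send_rows --commands '[{"delta_pos": [0.1,0.3,-0.5],"yaw": 0},{"delta_pos": [-0.1,0.5,0],"yaw": 0},{"delta_pos": [-0.1,0.5,0],"yaw": 0}]'

```text
t: 11.95
tcp_pos: [0.634, 0.1574, 0.1712]
tool_rot: [0.993, 0.112, 0.03, 0.019]
force: [-0.1, -0.2, -0.1]
finger_gap: 0.107
```

Request:
send_rows --commands '[{"delta_pos": [-0.08,0.3,0],"yaw": 0},{"delta_pos": [-0.08,0.3,0],"yaw": 0}]'

```text
t: 12.2
tcp_pos: [0.6325, 0.1645, 0.1718]
tool_rot: [0.993, 0.112, 0.031, 0.019]
force: [0.1, -0.0, -0.8]
finger_gap: 0.106
```

Request:
send_rows --commands '[{"delta_pos": [-0.05,0.2,0],"yaw": 0},{"delta_pos": [-0.05,0.2,0],"yaw": 0}]'

```text
t: 12.45
tcp_pos: [0.6314, 0.169, 0.172]
tool_rot: [0.993, 0.112, 0.031, 0.019]
force: [0.1, 0.9, -0.8]
finger_gap: 0.114
```

Request:
send_rows --commands '[{"delta_pos": [-0.05,0.2,-0.05],"yaw": 0},{"delta_pos": [-0.05,0.2,0],"yaw": 0}]'

```text
t: 12.7
tcp_pos: [0.6303, 0.1731, 0.1715]
tool_rot: [0.993, 0.112, 0.031, 0.019]
force: [-0.4, -0.1, -1.3]
finger_gap: 0.108
```

Request:
send_rows --commands '[{"delta_pos": [-0.05,0.2,0],"yaw": 0}]'

```text
t: 12.82
tcp_pos: [0.6298, 0.1752, 0.1715]
tool_rot: [0.993, 0.112, 0.031, 0.019]
force: [0.2, 0.4, -0.8]
finger_gap: 0.103
```

Request:
send_rows --commands '[{"delta_pos": [-0.05,0.2,0],"yaw": 0}]'

```text
t: 12.95
tcp_pos: [0.6293, 0.1773, 0.1714]
tool_rot: [0.993, 0.112, 0.031, 0.019]
force: [-0.6, 0.2, -0.6]
finger_gap: 0.106
```

Request:
send_rows --commands '[{"delta_pos": [-0.05,0.2,0],"yaw": 0}]'

```text
t: 13.08
tcp_pos: [0.629, 0.1788, 0.1714]
tool_rot: [0.993, 0.112, 0.031, 0.02]
force: [0.8, -3.9, -0.9]
finger_gap: 0.108
```

Request:
send_rows --commands '[{"delta_pos": [-0.05,0.2,0],"yaw": 0}]'

```text
t: 13.2
tcp_pos: [0.6289, 0.1794, 0.1714]
tool_rot: [0.993, 0.113, 0.031, 0.021]
force: [0.5, -6.0, -2.1]
finger_gap: 0.11
```

```bash
python3 st.py
```

```text
t 13.2 tcp [0.6289 0.1794 0.1714] F [ 0.5 -6.  -2.1] M [-1.21 -0.28 -0.01] yyaw -77.12 z [ 0.0665 -0.0353 -0.9972] gap 0.1097330768942776
```

Request:
send_rows --commands '[{"delta_pos": [0,-0.45,0],"yaw": 0},{"delta_pos": [0,0,0],"yaw": 0}]'

```text
t: 13.45
tcp_pos: [0.6286, 0.1755, 0.1713]
tool_rot: [0.993, 0.112, 0.031, 0.02]
force: [0.0, 0.4, -0.6]
finger_gap: 0.107
```

Request:
send_rows --commands '[{"delta_pos": [0,0,-0.3],"yaw": 0},{"delta_pos": [0,0,-0.2],"yaw": 0}]'

```text
t: 13.7
tcp_pos: [0.6285, 0.1762, 0.1662]
tool_rot: [0.993, 0.112, 0.031, 0.019]
force: [0.1, -1.2, -1.3]
finger_gap: 0.106
```

```bash
python3 st.py
```

```text
t 13.7 tcp [0.6285 0.1762 0.1662] F [ 0.1 -1.2 -1.3] M [ 0.02  0.07 -0.  ] yyaw -77.2 z [ 0.0659 -0.0317 -0.9973] gap 0.10641657161508311
```

Request:
send_rows --commands '[{"delta_pos": [0.05,-0.15,-0.1],"yaw": 0},{"delta_pos": [0,0,-0.15],"yaw": 0}]'

```text
t: 13.95
tcp_pos: [0.6288, 0.1748, 0.1633]
tool_rot: [0.993, 0.112, 0.031, 0.019]
force: [0.9, -0.8, -0.6]
finger_gap: 0.108
```

Request:
send_rows --commands '[{"delta_pos": [0,0,-0.2],"yaw": 0}]'

```text
t: 14.08
tcp_pos: [0.6288, 0.1749, 0.1613]
tool_rot: [0.993, 0.112, 0.031, 0.019]
force: [-1.1, -0.6, 0.1]
finger_gap: 0.107
```

Request:
send_rows --commands '[{"delta_pos": [0,0,-0.2],"yaw": 0}]'

```text
t: 14.2
tcp_pos: [0.6283, 0.1748, 0.1598]
tool_rot: [0.993, 0.112, 0.03, 0.019]
force: [-3.0, -1.2, 7.0]
finger_gap: 0.108
```

The clip passed plain-shaft height freely and touched at 0.160, which matches the groove floor. Now I'll press gently.

Request:
send_rows --commands '[{"delta_pos": [-0.03,0,-0.3],"yaw": 0}]'

```text
t: 14.32
tcp_pos: [0.6281, 0.1747, 0.1585]
tool_rot: [0.993, 0.112, 0.03, 0.02]
force: [-5.0, -0.2, 15.5]
finger_gap: 0.108
```

Request:
send_rows --commands '[{"delta_pos": [0,0,-0.3],"yaw": 0}]'

```text
t: 14.45
tcp_pos: [0.6282, 0.1748, 0.1582]
tool_rot: [0.993, 0.112, 0.031, 0.02]
force: [-6.2, -1.1, 16.1]
finger_gap: 0.112
```

Request:
send_rows --commands '[{"delta_pos": [0,0,-0.3],"yaw": 0}]'

```text
t: 14.58
tcp_pos: [0.6282, 0.1748, 0.1583]
tool_rot: [0.993, 0.112, 0.031, 0.02]
force: [-5.1, -0.7, 15.5]
finger_gap: 0.109
```

Request:
send_rows --commands '[{"delta_pos": [-0.15,-0.03,-0.35],"yaw": 0}]'

```text
t: 14.7
tcp_pos: [0.6277, 0.1747, 0.1582]
tool_rot: [0.993, 0.113, 0.033, 0.02]
force: [-2.4, -0.4, 14.5]
finger_gap: 0.104
```

Request:
send_rows --commands '[{"delta_pos": [-0.1,-0.02,-0.45],"yaw": 0}]'

```text
t: 14.82
tcp_pos: [0.6278, 0.1747, 0.1577]
tool_rot: [0.993, 0.113, 0.036, 0.02]
force: [-5.1, -0.4, 17.3]
finger_gap: 0.105
```

Request:
send_rows --commands '[{"delta_pos": [0,0,-0.6],"yaw": 0}]'

```text
t: 14.95
tcp_pos: [0.6282, 0.1747, 0.1558]
tool_rot: [0.993, 0.113, 0.037, 0.021]
force: [-6.4, -1.2, 14.6]
finger_gap: 0.106
```

```bash
python3 st.py
```

```text
t 14.95 tcp [0.6282 0.1747 0.1558] F [-6.4 -1.2 14.6] M [-0.4   1.17 -0.03] yyaw -77.12 z [ 0.0777 -0.033  -0.9964] gap 0.10595749244943499
```

Request:
send_rows --commands '[{"delta_pos": [0,0,-0.6],"yaw": 0}]'

```text
t: 15.08
tcp_pos: [0.628, 0.1746, 0.1527]
tool_rot: [0.993, 0.113, 0.037, 0.021]
force: [-4.2, -1.2, 9.7]
finger_gap: 0.106
```

Request:
send_rows --commands '[{"delta_pos": [0,0,-0.5],"yaw": 0}]'

```text
t: 15.2
tcp_pos: [0.6276, 0.1746, 0.1492]
tool_rot: [0.993, 0.113, 0.037, 0.021]
force: [-2.1, 0.2, 3.3]
finger_gap: 0.109
```

Request:
send_rows --commands '[{"delta_pos": [0,0,-0.3],"yaw": 0}]'

```text
t: 15.32
tcp_pos: [0.6274, 0.1746, 0.1462]
tool_rot: [0.993, 0.113, 0.037, 0.021]
force: [-1.3, -0.0, 0.1]
finger_gap: 0.106
```

Request:
send_rows --commands '[{"delta_pos": [0,0,-0.3],"yaw": 0}]'

```text
t: 15.45
tcp_pos: [0.6276, 0.1747, 0.1437]
tool_rot: [0.993, 0.113, 0.038, 0.021]
force: [-4.8, -0.3, 15.6]
finger_gap: 0.108
```

Request:
send_rows --commands '[{"delta_pos": [0,0,-0.4],"yaw": 0}]'

```text
t: 15.58
tcp_pos: [0.6278, 0.1748, 0.1433]
tool_rot: [0.993, 0.113, 0.038, 0.021]
force: [-12.1, -0.6, 33.6]
finger_gap: 0.105
```

Request:
send_rows --commands '[{"delta_pos": [0,0,0.15],"yaw": 0},{"delta_pos": [0,0,0.15],"yaw": 0}]'

```text
t: 15.82
tcp_pos: [0.6272, 0.1748, 0.1456]
tool_rot: [0.993, 0.113, 0.037, 0.021]
force: [1.6, -0.7, -4.6]
finger_gap: 0.108
```

Request:
send_rows --commands '[{"delta_pos": [0,0,0],"yaw": 0},{"delta_pos": [0,0,0],"yaw": 0},{"delta_pos": [0,0,0],"yaw": 0}]' --grip -0.2

```text
t: 16.2
tcp_pos: [0.6284, 0.1748, 0.1447]
tool_rot: [0.993, 0.113, 0.038, 0.021]
force: [-0.3, 0.9, 0.1]
finger_gap: 0.599
```

Released. I'll rise clear and move off toward the robot side so the view is open.

Request:
send_rows --commands '[{"delta_pos": [0,0,1.5],"yaw": 0},{"delta_pos": [0,0,3],"yaw": 0},{"delta_pos": [0,0,5],"yaw": 0},{"delta_pos": [0,-2,4],"yaw": 0},{"delta_pos": [-2,-4.5,0],"yaw": 0},{"delta_pos": [-2,-4.5,0],"yaw": 0},{"delta_pos": [-2,-4.5,0],"yaw": 0},{"delta_pos": [-2,-4.5,0],"yaw": 0},{"delta_pos": [-2,-4.5,0],"yaw": 0},{"delta_pos": [-2,-4.5,0],"yaw": 0}]'

```text
t: 17.45
tcp_pos: [0.5092, -0.1205, 0.2971]
tool_rot: [0.992, 0.117, 0.049, 0.025]
force: [0.5, -0.2, 0.6]
finger_gap: 0.602
```

Run:
```python
from st import *;st()
from h import *
t=grab("top",2);s=grab("scene",2)
cv2.imwrite("pics/g3.png",np.hstack([crop(t,120,130,70,75,6),crop(s,290,110,60,75,6)]))
cv2.imwrite("pics/full.png",np.clip(s*1.3,0,255).astype(np.uint8))
```

```text
t 17.45 tcp [ 0.5092 -0.1205  0.2971] F [ 0.5 -0.2  0.6] M [0.03 0.05 0.04] yyaw -76.68 z [ 0.1032 -0.0375 -0.994 ] gap 0.6016861139376207
```

View pics/g3.png

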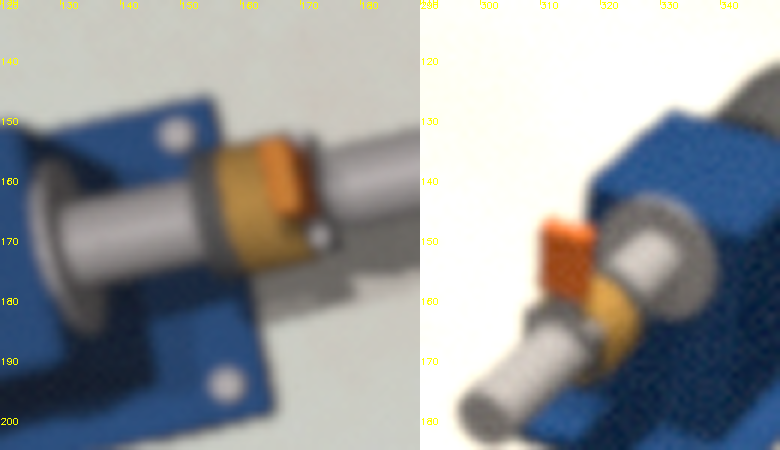

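View pics/full.png

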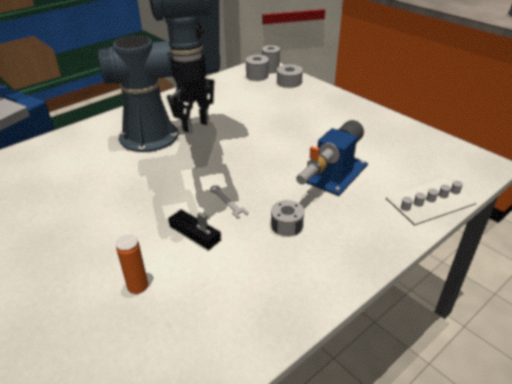

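The clip stands upright in the groove, with its handle at scene (314,154) and its steel ring around the shaft at (313,163). The collar is tight against the dark flange (top view ~152–170), and everything else is where it was.

```bash
python3 -c "
from station import manip
print(manip.sign_off(), manip.sense()['t'])"
```

```text
the job is handed in; nothing more can be done
the job is handed in; nothing more can be done
```

The collar is home against its shoulder, the orange clip is snapped into the groove and released, and the job is handed in. It took about 17.7 s of the 51 s allowed.

- **Collar:** I pushed it back with the closed fingers at about 3 N. It stopped hard, with the push rising to about 14 N and no further movement.
- **Finding the groove:** I touched the clip lightly against the collar face (6 N at most), then backed it off about 3.5 mm. It dropped freely past plain-shaft height and met the groove floor where expected.
- **Snapping home:** The jaws opened at about 17 N. The resistance then fell to zero, and the clip stopped with its bore within about 1 mm of the shaft's axis. The highest pressing reading was 34 N, or 36 N with the side force. A gentle upward tug of about 5 N did not pull it off.
- **Last pictures:** The clip stands upright with its handle on top, next to the collar, and the collar is against the flange. The gripper is clear. The grey clip, cutter head, spray can and spanner look unmoved.

**What disagreed:**
- The two cameras differed by about 2–3 mm along the shaft and up to 6 mm on the collar, so I set the groove position by touch.
- The tool tilted by several degrees over the moves, about 5° while pressing, which gave a side force of up to 12 N. The released clip still looks upright.

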